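# Seat the bath-salt jar in its stand, unscrew the cap and hold it over the jar

## Task

Put the square amber bath-salt jar, kept upright, down into the square pocket of the bamboo stand, which keeps it from turning, then unscrew its tight metal cap anticlockwise until the thread lets go. Lift the cap straight off and finish still holding it, level and still, just above the open jar (clear of it by a few millimetres to about five centimetres), with the jar left seated in the stand and the other things on the counter left where they are.

Things in the scene. Friction and masses are not known exactly. Their poses are not given: they have to be found in the camera images.
- jar: Loose square amber glass jar, 0.32 to 0.52 kg, standing at any yaw, capped. Origin: centre of its underside, z up, x and y square to its sides. Body 58 x 58 mm, 60 mm tall, 50 mm square shoulder to 64 mm, round neck to 80 mm, white square drive (24 mm wide) in the mouth to 88 mm, the jar's top. Grip two facing sides above 30 mm. Unbraced, it spins with the cap.
- cap: Metal screw cap on the jar, 16-sided (a flat faces its x), 54 mm across, 26 mm tall, 45 g, a 1.5 mm ridge along x on top. Origin: centre of its underside, z up. Screwed on, it lies 66 mm above the jar's underside (cap top 92 mm); its yaw is the jar's plus the thread angle. It does not rise as it turns and has 1 mm of vertical play. Lifted 22 mm, its rim clears the jar's top.
- thread (a joint): Thread angle of cap to jar (rad): 0 tight, grows as the cap is turned anticlockwise seen from above (unscrewed). Takes about 0.2 N m all the way and stays where it is left. From about 2.35 rad the cap is free to lift straight off; it stops at 2.62 rad. Before that, lifting the cap lifts the jar. Needs two grasps or more.
- stand: Bamboo stand, 100 x 100 mm, 26 mm tall, fixed to the counter, yaw within 0.5 rad. Origin: centre of its underside, z up, x and y square to its sides. Its central pocket, square to it, is 64 x 64 mm and 20 mm deep: the jar fits with 3 mm each side, in any of four quarter turns. Stand and jar may each be the left one.
- stand_pocket (a point): Centre of the pocket's floor, 6 mm above the counter; the jar's underside comes to rest here.
- duck_a: Bystander: yellow bath duck, 60 mm wide, 64 mm tall, origin at the centre of its underside, between the jar and the stand.
- duck_b: Bystander: green bath duck, same size, origin at the centre of its underside, nearer the robot.
- shampoo: Bystander: yellow bottle 52 mm wide, 150 mm tall, at the back; origin at the centre of its underside.
- cotton_jar: Bystander: round clear jar 64 mm wide, 85 mm tall, at the back right; origin at the centre of its underside. Not the jar to open.
- pump: Bystander: green pump bottle 60 mm wide, 157 mm tall, at the back left; origin at the centre of its underside.
- soap_dish: Bystander: white dish 110 x 80 mm with soap, 34 mm tall, far left; origin at the centre of its underside.
- tumbler: Bystander: blue tumbler 68 mm wide with toothbrushes, 180 mm tall in all, far right; origin at the centre of its underside.
Not all that is in view belongs to the job. Leave any brown look-alike of the cap alone.

How it is judged:
On the way, in this order (a step that is already met when the one before it is completed fails the run):
1. the jar stands upright in the stand's pocket, on its floor, cap still screwed on (horizontal distance between jar and stand_pocket below 0.009 m and z of jar in the frame of stand_pocket below 0.004 m and angle between jar's own z axis and vertical below 0.08 rad and value of joint thread below 2.2 rad), for 0.2 s.
2. the cap is unscrewed until the thread lets go, the jar braced in the pocket (horizontal distance between jar and stand_pocket below 0.009 m and z of jar in the frame of stand_pocket below 0.004 m and angle between jar's own z axis and vertical below 0.08 rad and value of joint thread above 2.25 rad), for 0.1 s.
At the end, for the whole second after the job is handed in: Jar upright on the pocket floor (within 9 mm of its centre, 4 mm of its floor, 0.08 rad). Cap gripped by the fingers (over 2 N), still, tilted under 0.25 rad, its rim 1 to 67 mm over the top of the jar, within 30 mm of the jar's axis, not touching the jar (horizontal distance between jar and stand_pocket below 0.009 m and z of jar in the frame of stand_pocket below 0.004 m and angle between jar's own z axis and vertical below 0.08 rad and z of cap in the frame of jar between 0.089 and 0.155 m and horizontal distance between cap and jar below 0.03 m and angle between cap's own z axis and vertical below 0.25 rad and contact force between cap and the fingers above 2 N and contact force between cap and jar below 0.1 N and linear speed of cap below 0.03 m/s); the arm keeps its last pose, push and grip.
It fails at once if a bystander is moved by more than 30 mm (distance of any of duck_a, duck_b, shampoo, cotton_jar, pump, soap_dish, tumbler from where it was at the start of the episode above 0.03 m).
It fails at once if the jar is tipped by more than 0.5 rad (angle between jar's own z axis and vertical above 0.5 rad).
It also fails if it takes over 54 s, if anything falls off the work surface, if the arm or the gripper's body presses on something with over 40 N, if the wrist force passes 120 N, or if a joint passes its speed limit or range.

## Robot

A 6-joint arm with a two-finger parallel gripper is mounted at the origin on the work surface. World frame = base frame: x ahead of the robot, y to its left, z up, the work surface at z = 0. Lengths are in m, angles in rad, forces in N, time in s.
With the tool pointing down it reaches from about 0.35 to 0.85 m from the base axis. Payload 8.1 kg.
Tool frame: the origin (TCP) lies between the finger pads; the fingertips stand 14 mm ahead of it and the grasp point (between the pads) lies 5 mm behind it (robot.tcp_to_tips is the z of the fingertips in the tool frame, in m); z points along the fingers, y is the line along which they close (so a half turn about z gives the same grasp; the last joint's range is limited). The gripper opens to 93 mm and grips with 3 to 60 N. Pads are 15 mm wide; open, the fingers measure 128 mm over their backs; the gripper's body (75 mm by 188 mm) begins 65 mm behind the grasp point.
Start: joints at [-0.085, 0.13, 1.488, -0, 1.523, -0.085], TCP at [0.6, 0, 0.233] pointing down, gripper open.
Joint ranges: [-2.96, 2.96], [-0.89, 2.26], [0.02, 2.5], [-1.34, 4.48], [0, 2.73], [-2.66, 2.66]. Speed limits (rad/s): [2.39, 2.39, 2.79, 3.14, 3.14, 3.14].

## Interface

Orientations are given as a rotation vector (axis times angle).
In Python, from plant import sensors, read_camera, robot gives the robot as it stands.
- The arm moves only by the tool creep_tool, called as name(argument=value, ...), one argument or row to a line, values as JSON. Schema: {"type":"object","properties":{"plan":{"type":"array","items":{"type":"array","items":{"type":"number"},"minItems":5,"maxItems":5},"minItems":1,"maxItems":20},"grip_force":{"type":"number"},"only":{"type":"string"},"quiet":{"type":"boolean"},"lines":{"type":"string"}},"required":["plan"],"additionalProperties":false}. plan is a list of rows, 1 to 20 of them, each of 5 numbers: the finger opening in m, then dx, dy, dz in shares of the most that a row can go, 1 being 50 mm, then a turn about the tool's z in normalised numbers (1 is 2 pi rad); each row shifts and turns the commanded pose from where the row before left it, along the tool's axes as they then stand; what a row does not reach is not made up. A row lasts 1/10 s, in which the tool goes at most 0.05 m and 0.15 rad, less where a joint would pass 70% of its speed; a pose out of reach is approached as far as the arm can. The fingers move at their own pace and stop on an object; grip_force is the grip in N (left out, the last holds). Time passes only in rows, so rows that do not move let the fingers close. The tool returns the time, the measured TCP pose, the force, the opening and the grip force at its end. only (a regular expression) keeps the lines of the reply that match it, lines (a string "A,B") keeps lines A to B, and quiet returns only ok. Input that does not fit is refused with a message, and nothing moves.
- sensors.read_state(): the state, without advancing time (a new reading comes with each control period).
- read_camera(name): name is "scene" or "side" or "wrist"; returns a dict with "image" (384x512x3 uint8, red, green, blue), "depth" (384x512 float32, m along the optical axis (not along the pixel's ray), 0 where there is no reading), "fx", "fy", "cx", "cy" (pixels), "R" (3x3) and "t" (3): a world point X has camera coordinates R X + t. Camera axes: x right, y down, z forward; pixel columns grow to the right and rows downward; lengths in m; the calibration is good to about 2 mm. The wrist camera is an equidistant fisheye: a pixel r from the principal point sees the ray r / f radians off the axis. A picture is of the moment at which its call begins.
- robot.close_job(): hands the job in; it is judged then, once.
The state is a dict: "t": time; "q": joint angles; "dq": joint speeds; "joint_torque": joint torques, N m; "tool_pos": TCP position; "orientation": TCP orientation; "force": force on the tool from outside, world axes, zero at the start; "wrist_torque": the same for the moment, N m; "opening": finger opening in m; "gripper_force": force on a finger pad.
Only numpy, scipy, OpenCV 4.12 (cv2) and the standard library are available. Lean on these libraries where they do the work, as an engineer would, in place of code of your own. Each camera call takes 0.05 s, during which the arm holds its last target. There are 200 camera calls.

## Working session

There is one attempt and no reset: what is moved stays moved. The work goes in short steps, Python scripts to look and compute and a tool call to move; the robot and the scene stay as the last step left them, time stands still between calls to the robot, and variables do not carry over. Pictures are saved under pics/ and viewed, at most 10 in all, crops included, and the job is handed in when it is done.

```bash
ls; mkdir -p pics; python3 - <<'E'
from plant import sensors, read_camera, robot
import cv2,numpy as np
for n in ("scene","side"):
    c=read_camera(n); np.savez(f"/tmp/{n}.npz",**c)
    cv2.imwrite(f"pics/{n}0.png",cv2.cvtColor(c["image"],cv2.COLOR_RGB2BGR))
s=sensors.read_state(); print(s["t"],s["tool_pos"],s["orientation"])
E
```

```text
pics
0.1 [5.99503764e-01 6.92747142e-05 2.31696495e-01] [-2.22054013e+00 -2.22060265e+00  1.69287272e-03]
```

View pics/scene0.png

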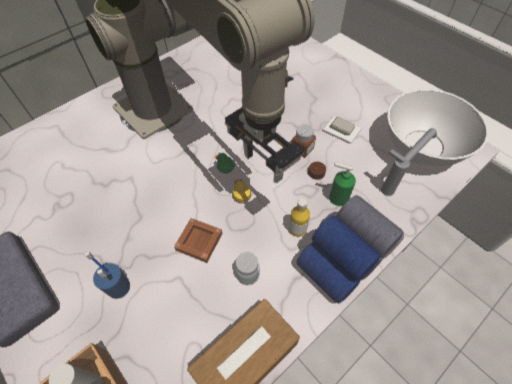

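View pics/side0.png

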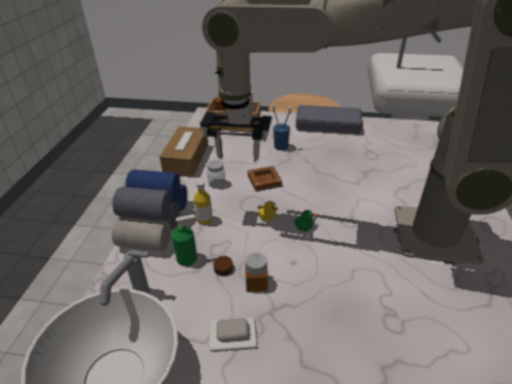

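The scene view shows the jar at about (303,138), partly hidden by the gripper, and the stand at (199,240). In the side view the jar is at (257,272), the stand at (264,178), and the brown look-alike at (222,265).

```bash
cat > h.py <<'E'
import numpy as np,cv2
def cloud(c):
    d=c["depth"]; v,u=np.mgrid[:d.shape[0],:d.shape[1]]
    P=np.stack([(u-c["cx"])/c["fx"]*d,(v-c["cy"])/c["fy"]*d,d],-1)
    W=(P-c["t"])@c["R"]; W[d==0]=np.nan
    return W
def rect(p):
    p=p.astype(np.float32); r=cv2.minAreaRect(p)
    return np.round(r[0],4),np.round(r[1],4),round(((r[2]+45)%90)-45,2)
E
python3 - <<'E'
from h import *
C={n:dict(np.load(f"/tmp/{n}.npz")) for n in("scene","side")}
A={n:cloud(c) for n,c in C.items()}
for n,pts in dict(scene=dict(jar=(303,133),stand=(199,240),da=(241,190),db=(226,163),look=(317,170),pump=(343,185),sh=(300,222),cot=(247,262),soap=(343,127),tum=(110,275)),side=dict(jar=(257,263),stand=(264,178),da=(267,210),db=(304,220),look=(222,264),sh=(203,210),pump=(184,245))).items():
    for k,(u,v) in pts.items(): print(n,k,A[n][v,u].round(3))
for n in A:
    W=A[n]; j=A["side"][263,257]; s=A[n][(240,199) if n=="scene" else (178,264)]
    m=(abs(W[...,2]-.026)<.004)&(np.hypot(W[...,0]-s[0],W[...,1]-s[1])<.08)
    print(n,"stand",m.sum(),rect(W[m][:,:2]))
    for lo,hi in((.085,.1),(.01,.058)):
        m=(W[...,2]>lo)&(W[...,2]<hi)&(np.hypot(W[...,0]-j[0],W[...,1]-j[1])<.055)
        p=W[m]; print(n,"jar",lo,m.sum(),rect(p[:,:2]),p[:,2].max())
        if lo<.05:
            col=C[n]["image"][m]; 
    print(n,"counter z",np.nanmedian(W[...,2][np.abs(W[...,2])<.02]))
E
```

```text
scene jar [0.511 0.251 0.091]
scene stand [ 0.548 -0.198  0.005]
scene da [ 0.523 -0.017  0.052]
scene db [0.404 0.021 0.035]
scene look [0.611 0.219 0.025]
scene pump [0.729 0.183 0.103]
scene sh [0.728 0.016 0.091]
scene cot [ 0.717 -0.161  0.085]
scene soap [0.549 0.412 0.033]
scene tum [ 0.52  -0.433  0.091]
side jar [0.501 0.277 0.091]
side stand [ 0.55  -0.207  0.004]
side da [0.51  0.012 0.043]
side db [0.394 0.036 0.037]
side look [0.604 0.238 0.029]
side sh [0.7   0.063 0.063]
side pump [0.707 0.233 0.082]
scene stand 681 (array([ 0.5505, -0.2017]), array([0.1002, 0.1001]), 25.46)
scene jar 0.085 191 (array([0.5081, 0.261 ]), array([0.054 , 0.0514]), -39.99) 0.09482297824006389
scene jar 0.01 137 (array([0.5229, 0.252 ]), array([0.0769, 0.0425]), -33.78) 0.0578874621985231
scene counter z -0.0005091993928146644
side stand 293 (array([ 0.5473, -0.1961]), array([0.1015, 0.1051]), 25.36)
side jar 0.085 294 (array([0.5038, 0.2677]), array([0.0543, 0.0521]), -29.87) 0.09575424179024994
side jar 0.01 290 (array([0.5035, 0.2705]), array([0.06  , 0.0559]), 13.55) 0.05797824088298633
side counter z -0.00010714764149050218
```

Units first: shifts go in shares of 50 mm and turns go in shares of 2 pi rad. So 0.04 m is 0.8, 0.024 m is 0.48.

creep_tool(
  plan=[
    [0.093, 0.8, -0.28, 0, 0],
    [0.093, 0.8, -0.28, 0, 0],
    [0.093, 0.8, -0.28, 0, 0],
    [0.093, 0.8, -0.28, 0, 0],
    [0.093, 0.8, -0.28, 0, 0],
    [0.093, 0.8, -0.28, 0, 0],
    [0.093, 0.48, -0.2, 0, 0],
    [0.093, 0, 0, 0, 0],
    [0.093, 0, 0, 0, 0],
  ],
)

```text
t: 1.0
tool_pos: [0.5057, 0.2641, 0.2322]
orientation: [2.22, 2.223, -0.001]
force: [0.6, 0.6, -0.7]
opening: 0.0929
gripper_force: 0.0
```

```bash
cat > w.py <<'E'
from plant import read_camera,sensors
import numpy as np,cv2
def wcloud(c):
    d=c["depth"]; v,u=np.mgrid[:d.shape[0],:d.shape[1]].astype(float)
    x=(u-c["cx"])/c["fx"]; y=(v-c["cy"])/c["fy"]; r=np.hypot(x,y)+1e-9
    k=np.tan(np.minimum(r,1.5))/r
    P=np.stack([x*k*d,y*k*d,d],-1); W=(P-c["t"])@c["R"]; W[d==0]=np.nan
    return W
E
python3 - <<'E'
from w import *
from h import rect,cloud
c=read_camera("wrist"); np.savez("/tmp/wrist.npz",**c)
W=wcloud(c); print(np.nanmedian(W[...,2]), -c["R"].T@c["t"], c["R"].round(2).tolist())
cv2.imwrite("pics/w1.png",cv2.cvtColor(c["image"],cv2.COLOR_RGB2BGR))
E
```

```text
0.0006252988544018789 [0.50521243 0.34765576 0.38409926] [[1.0, 0.0, -0.0], [0.0, -0.95, 0.3], [-0.0, -0.3, -0.95]]
```

View pics/w1.png

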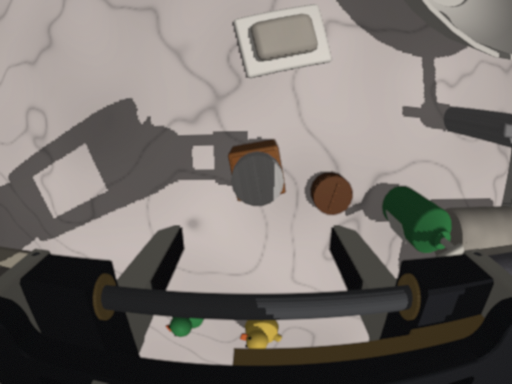

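The wrist view shows the jar with its cap at (257,178), turned slightly, and the look-alike at (332,193), clear of it.

```bash
python3 - <<'E'
from w import *
from h import rect,cloud
def fit(W,im,tag):
    near=np.hypot(W[...,0]-.506,W[...,1]-.264)<.06
    for lo,hi in((.086,.1),(.056,.068),(.01,.07)):
        m=near&(W[...,2]>lo)&(W[...,2]<hi); p=W[m]
        if len(p)>20: print(tag,lo,len(p),rect(p[:,:2]),np.median(p[:,2]).round(4))
c=dict(np.load("/tmp/wrist.npz")); fit(wcloud(c),c["image"],"w")
W=wcloud(c)
# side faces visible: top rim far edge (y max) line fit at z .05-.06
m=(np.hypot(W[...,0]-.506,W[...,1]-.264)<.06)&(W[...,2]>.045)&(W[...,2]<.068)
p=W[m]; 
# max y per x-bin
for lo in np.arange(.47,.545,.006):
    q=p[(p[:,0]>=lo)&(p[:,0]<lo+.006)]
    if len(q): print(round(lo+.003,3),q[:,1].min().round(4),q[:,1].max().round(4))
for n in("scene","side"):
    c=read_camera(n); np.savez(f"/tmp/{n}1.npz",**c); fit(cloud(c),c["image"],n)
E
```

```text
w 0.086 2132 (array([0.5057, 0.2663]), array([0.0537, 0.0533]), -12.9) 0.0918
w 0.056 525 (array([0.5058, 0.2667]), array([0.058 , 0.0577]), 10.63) 0.0597
w 0.01 799 (array([0.5057, 0.267 ]), array([0.0583, 0.0578]), 10.02) 0.0588
0.473 0.2722 0.2902
0.479 0.239 0.2913
0.485 0.2345 0.2924
0.491 0.2874 0.2935
0.497 0.2909 0.2947
0.503 0.2921 0.2958
0.509 0.2921 0.2968
0.515 0.2908 0.2979
0.521 0.2872 0.2993
0.527 0.2789 0.2998
0.533 0.2431 0.2948
0.539 0.2432 0.2595
scene 0.086 180 (array([0.5076, 0.2617]), array([0.0507, 0.0529]), 17.23) 0.0909
scene 0.056 89 (array([0.5078, 0.2603]), array([0.0574, 0.0574]), 9.58) 0.0604
scene 0.01 316 (array([0.5075, 0.2613]), array([0.0605, 0.06  ]), 11.62) 0.0441
side 0.086 289 (array([0.5049, 0.2682]), array([0.0511, 0.0551]), 9.22) 0.0916
side 0.056 133 (array([0.503 , 0.2694]), array([0.0562, 0.0556]), 9.79) 0.0605
side 0.01 407 (array([0.5038, 0.2705]), array([0.0575, 0.0565]), 10.68) 0.0453
```

Scaled: 0.04 m is 0.8, 0.0014 m is 0.028, -0.1 rad / 6.2832 = -0.0159.

creep_tool(
  plan=[
    [0.093, 0.028, 0, 0.4, -0.0159],
    [0.093, 0, 0, 0.8, -0.0127],
    [0.093, 0, 0, 0.8, 0],
    [0.093, 0, 0, 0.8, 0],
    [0.093, 0, 0, 0.6, 0],
    [0.093, 0, 0, 0.32, 0],
    [0.093, 0, 0, 0, 0],
  ],
)

```text
t: 1.85
tool_pos: [0.5045, 0.2638, 0.0441]
orientation: [-2.013, -2.409, 0.007]
force: [-0.6, 0.6, -0.0]
opening: 0.0932
gripper_force: 0.0
```

creep_tool(
  plan=[
    [0.05, 0, 0, 0, 0],
    [0.05, 0, 0, 0, 0],
    [0.05, 0, 0, 0, 0],
    [0.05, 0, 0, 0, 0],
    [0.05, 0, 0, 0, 0],
    [0.05, 0, 0, 0, 0],
  ],
  grip_force=35,
)

```text
t: 2.45
tool_pos: [0.5064, 0.2657, 0.0475]
orientation: [2.012, 2.412, 0.002]
force: [-1.6, 0.4, 6.1]
opening: 0.0576
gripper_force: 35.0
```

Scaled: -0.03 m is -0.6, -0.02 m is -0.4, -0.088 rad / 6.2832 = -0.014.

creep_tool(
  plan=[
    [0.05, 0, 0, -0.4, 0],
    [0.05, 0, 0, -0.6, 0],
    [0.05, 0, 0, -0.6, -0.014],
    [0.05, 0, 0, -0.6, -0.014],
    [0.05, 0, 0, -0.4, -0.014],
    [0.05, 0, 0, 0, 0],
  ],
)

```text
t: 3.05
tool_pos: [0.5075, 0.2661, 0.1796]
orientation: [1.674, 2.655, 0.006]
force: [1.6, 0.2, -3.9]
opening: 0.0582
gripper_force: 35.0
```

creep_tool(
  plan=[
    [0.05, -0.4, -0.14, 0, 0],
    [0.05, -0.6, -0.22, 0, 0],
    [0.05, -0.8, -0.3, 0, 0],
    [0.05, -0.8, -0.3, 0, 0],
    [0.05, -0.8, -0.3, 0, 0],
    [0.05, -0.8, -0.3, 0, 0],
    [0.05, -0.8, -0.3, 0, 0],
    [0.05, -0.8, -0.3, 0, 0],
    [0.05, -0.8, -0.28, 0, 0],
    [0.05, -0.8, -0.28, 0, 0],
    [0.05, -0.6, -0.22, 0, 0],
    [0.05, -0.4, -0.14, 0, 0],
    [0.05, -0.36, -0.14, 0, 0],
    [0.05, 0, 0, 0, 0],
    [0.05, 0, 0, 0, 0],
    [0.05, 0, 0, 0, 0],
  ],
)

```text
t: 4.65
tool_pos: [0.5485, -0.1982, 0.1759]
orientation: [-1.677, -2.655, -0.0]
force: [0.4, 0.7, -4.9]
opening: 0.0575
gripper_force: 35.0
```

```bash
python3 - <<'E'
from w import *
from h import rect,cloud
from scipy.spatial.transform import Rotation as Ro
for n in("wrist","scene","side"):
    c=read_camera(n); np.savez(f"/tmp/{n}2.npz",**c); W=wcloud(c) if n=="wrist" else cloud(c)
    if n=="wrist": cv2.imwrite("pics/w2.png",cv2.cvtColor(c["image"],cv2.COLOR_RGB2BGR))
    near=np.hypot(W[...,0]-.549,W[...,1]+.199)<.078
    for lo,hi in((.02,.032),(.175,.186),(.15,.172),(.198,.222)):
        p=W[near&(W[...,2]>lo)&(W[...,2]<hi)]
        if len(p)>20: print(n,lo,len(p),rect(p[:,:2]),np.median(p[:,2]).round(4))
s=sensors.read_state();R=Ro.from_rotvec(s["orientation"]).as_matrix();print(s["t"],s["tool_pos"],np.degrees(np.arctan2(R[1,1],R[0,1])),R[2].round(3),s["force"])
E
```

```text
wrist 0.02 2754 (array([ 0.5407, -0.1817]), array([0.1003, 0.0637]), 25.48) 0.0258
wrist 0.175 1241 (array([ 0.5413, -0.1838]), array([0.0867, 0.0296]), 22.77) 0.1813
wrist 0.15 1242 (array([ 0.54  , -0.1807]), array([0.0845, 0.0212]), 25.59) 0.1636
wrist 0.198 9709 (array([ 0.544 , -0.1913]), array([0.0653, 0.0655]), -18.51) 0.2197
scene 0.02 615 (array([ 0.5504, -0.2013]), array([0.1011, 0.1006]), 25.63) 0.0252
scene 0.175 87 (array([ 0.5594, -0.2143]), array([0.0877, 0.0306]), 34.26) 0.1805
scene 0.15 110 (array([ 0.5556, -0.2188]), array([0.0762, 0.0224]), 26.45) 0.1618
scene 0.198 201 (array([ 0.5538, -0.2067]), array([0.0749, 0.0541]), -26.94) 0.2186
side 0.02 322 (array([ 0.5465, -0.1948]), array([0.1005, 0.1038]), 25.44) 0.0253
side 0.175 83 (array([ 0.5398, -0.1831]), array([0.0877, 0.0346]), 23.73) 0.181
side 0.15 120 (array([ 0.5409, -0.1797]), array([0.0766, 0.0432]), 8.23) 0.1615
side 0.198 267 (array([ 0.5468, -0.1945]), array([0.0849, 0.0555]), -39.64) 0.2151
4.8 [ 0.54882059 -0.19832456  0.17656315] 25.496368390579033 [ 0. -0. -1.] [-0.28865776  0.17208555 -5.67711901]
```

View pics/w2.png

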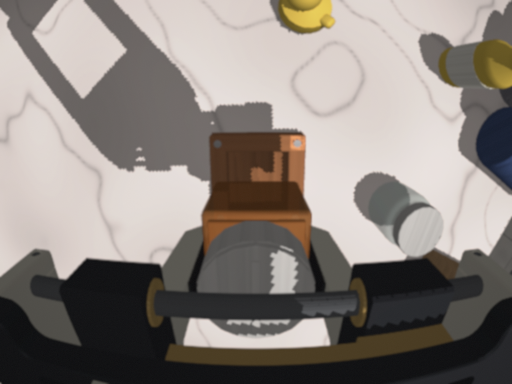

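The wrist view shows the held jar at about (257,250). The near half of the stand sits below it at (257,160), aligned with it in yaw.

```bash
cat > m.py <<'E'
from w import *
from h import rect,cloud
from scipy.spatial.transform import Rotation as Ro
def tf(W,s):
    R=Ro.from_rotvec(s["orientation"]).as_matrix(); return (W-s["tool_pos"])@R
E
python3 - <<'E'
from m import *
s=sensors.read_state()
c=dict(np.load("/tmp/wrist2.npz")); W=wcloud(c); T=tf(W,s); z=W[...,2]
near=(abs(T[...,0])<.08)&(abs(T[...,1])<.065)
p=T[near&(z>.0225)&(z<.029)]; print("stand top: x max",np.percentile(p[:,0],[90,98,99.5]).round(4),"y",np.percentile(p[:,1],[.3,1,99,99.7]).round(4))
# pocket edges: floor
p=T[near&(z>.002)&(z<.009)&(T[...,0]<.036)&(abs(T[...,1])<.036)]
print("floor",len(p)); 
if len(p): print(np.percentile(p[:,0],[2,98]),np.percentile(p[:,1],[1,99]).round(4))
im=c["image"].astype(int); am=(im[...,0]-im[...,2]>30)
for lo in np.arange(.12,.205,.008):
    q=T[near&am&(z>lo)&(z<lo+.008)&(T[...,0]<.045)]
    if len(q)>10: print(round(lo,3),len(q),"x",np.percentile(q[:,0],[50,98]).round(4),"y",np.percentile(q[:,1],[1,99]).round(4))
near=(abs(T[...,0])<.04)&(abs(T[...,1])<.04)
p=T[near&(z>.214)&(z<.228)]; print("cap",len(p),rect(p[:,:2]),np.median(p[:,2]))
# jar face yaw
E
```

```text
stand top: x max [0.0472 0.0492 0.05  ] y [-0.0498 -0.0492  0.0493  0.0498]
floor 1713
[-0.00376456  0.0281581 ] [-0.0313  0.0322]
0.128 168 x [0.0297 0.0301] y [-0.0281  0.0272]
0.136 301 x [0.0297 0.0301] y [-0.0282  0.0266]
0.144 304 x [0.0297 0.0301] y [-0.028   0.0265]
0.152 359 x [0.0297 0.0301] y [-0.0273  0.0262]
0.16 400 x [0.0296 0.03  ] y [-0.0266  0.0258]
0.168 442 x [0.0296 0.03  ] y [-0.0268  0.0257]
0.176 524 x [0.0296 0.0301] y [-0.0269  0.0257]
0.184 1992 x [0.0261 0.0298] y [-0.0291  0.028 ]
0.192 485 x [0.0222 0.0258] y [-0.025   0.0239]
cap 7424 (array([ 0.003 , -0.0039]), array([0.0559, 0.0701]), 29.72) -0.043623955159057995
```

Scaled: 0.03 m is 0.6, 0.02 m is 0.4.

creep_tool(
  plan=[
    [0.05, -0.01, 0, 0.4, 0],
    [0.05, 0, 0, 0.6, 0],
    [0.05, 0, 0, 0.6, 0],
    [0.05, 0, 0, 0.3, 0],
    [0.05, 0, 0, 0.1, 0],
    [0.05, 0, 0, 0.1, 0],
    [0.05, 0, 0, 0.1, 0],
    [0.05, 0, 0, 0.1, 0],
    [0.05, 0, 0, 0.08, 0],
    [0.05, 0, 0, 0.04, 0],
    [0.05, 0, 0, 0, 0],
    [0.05, 0, 0, 0, 0],
  ],
)

```text
t: 6.0
tool_pos: [0.549, -0.1998, 0.0558]
orientation: [1.678, 2.656, 0.0]
force: [-0.2, -0.2, -4.8]
opening: 0.0578
gripper_force: 35.0
```

Still carrying the weight and not yet on the floor, so lower a little more.

Scaled: 0.0015 m is 0.03, 0.001 m is 0.02.

creep_tool(
  plan=[
    [0.05, 0, 0, 0.03, 0],
    [0.05, 0, 0, 0.02, 0],
    [0.05, 0, 0, 0.02, 0],
    [0.05, 0, 0, 0, 0],
    [0.05, 0, 0, 0, 0],
  ],
)

```text
t: 6.5
tool_pos: [0.5493, -0.1999, 0.0535]
orientation: [1.677, 2.656, -0.0]
force: [-5.6, 2.4, 6.3]
opening: 0.0576
gripper_force: 35.0
```

```bash
python3 - <<'E'
from m import *
for i in range(3):
    s=sensors.read_state();print(s["tool_pos"],s["force"]);c=read_camera("wrist")
T=tf(wcloud(c),s);W=wcloud(c);z=W[...,2]
p=z[(abs(T[...,0])<.02)&(abs(T[...,1])<.02)&(z>.08)&(z<.11)];print("cap top z",np.median(p),len(p))
E
```

```text
[ 0.54926453 -0.19989933  0.05345699] [-5.56739745  2.42831296  6.26759709]
[ 0.54925638 -0.19987867  0.05345356] [-5.52672598  1.58546863  5.59982201]
[ 0.54926695 -0.19990952  0.05346871] [-4.16590228  1.63740423  5.43199525]
cap top z 0.09791096173431327 3893
```

Scaled: -0.02 m is -0.4, 0.1 rad / 6.2832 = 0.0159.

creep_tool(
  plan=[
    [0.093, 0, 0, 0, 0],
    [0.093, 0, 0, 0, 0],
    [0.093, 0, 0, 0, 0],
    [0.093, 0, 0, 0, 0],
    [0.093, 0, 0, -0.4, 0],
    [0.093, 0, 0, -0.4, 0],
    [0.093, 0, 0, 0, 0],
    [0.093, 0, 0, 0, 0.0159],
    [0.093, 0, 0, 0, 0],
  ],
)

```text
t: 7.55
tool_pos: [0.5487, -0.1996, 0.0914]
orientation: [-1.81, -2.567, 0.0]
force: [0.1, -0.8, -0.9]
opening: 0.093
gripper_force: 0.0
```

```bash
python3 - <<'E'
from m import *
s=sensors.read_state();print(s["q"].round(3) if hasattr(s["q"],"round") else s["q"],s["tool_pos"],s["force"])
c=read_camera("wrist");W=wcloud(c);T=tf(W,s);z=W[...,2]
cv2.imwrite("pics/w3.png",cv2.cvtColor(c["image"],cv2.COLOR_RGB2BGR))
q=W[(np.hypot(T[...,0],T[...,1])<.05)&(z>.058)&(z<.068)];print("jar",len(q),rect(q[:,:2]),np.median(q[:,2]))
q=W[(np.hypot(T[...,0],T[...,1])<.04)&(z>.094)&(z<.102)];print("cap",len(q),rect(q[:,:2]),np.median(q[:,2]))
E
```

```text
[-0.437  0.198  1.678  0.     1.266 -0.779] [ 0.5487188  -0.19957881  0.09135866] [ 0.08013859 -0.79605381 -0.9145809 ]
jar 1202 (array([ 0.543 , -0.1883]), array([0.0584, 0.034 ]), 24.63) 0.06505878354853849
cap 6242 (array([ 0.548 , -0.1999]), array([0.0535, 0.0535]), -39.14) 0.09787800018113318
```

View pics/w3.png

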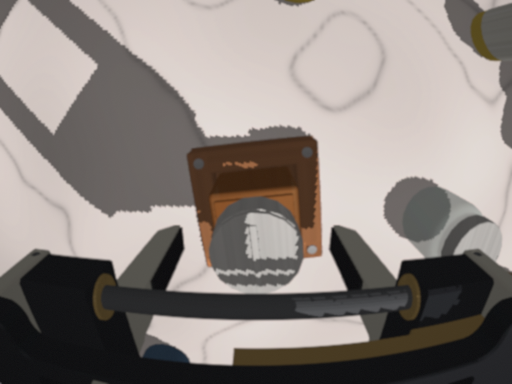

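The jar is seated with the cap at (257,243), and the fingers are open on either side of it. Joint 6 has room for the whole turn, so I wind back six flats (2.356 rad) before gripping.

Scaled: 0.006 m is 0.12, 0.15 rad / 6.2832 = 0.0239.

creep_tool(
  plan=[
    [0.093, 0, 0, 0, 0.0239],
    [0.093, 0, 0, 0, 0.0239],
    [0.093, 0, 0, 0, 0.0239],
    [0.093, 0, 0, 0, 0.0239],
    [0.093, 0, 0, 0, 0.0239],
    [0.093, 0, 0, 0, 0.0239],
    [0.093, 0, 0, 0, 0.0239],
    [0.093, 0, 0, 0, 0.0239],
    [0.093, 0, 0, 0, 0.0239],
    [0.093, 0, 0, 0, 0.0239],
    [0.093, 0, 0, 0, 0.0239],
    [0.093, 0, 0, 0, 0.0239],
    [0.093, 0, 0, 0, 0.0239],
    [0.093, 0, 0, 0, 0.0239],
    [0.093, 0, 0, 0, 0.0239],
    [0.093, 0, 0, 0, 0.001],
    [0.093, 0, 0, 0.12, 0],
    [0.093, 0, 0, 0, 0],
    [0.093, 0, 0, 0, 0],
  ],
)

```text
t: 9.5
tool_pos: [0.5485, -0.1995, 0.0854]
orientation: [-3.096, 0.529, 0.002]
force: [0.1, 0.0, -0.3]
opening: 0.093
gripper_force: 0.0
```

```bash
python3 - <<'E'
from m import *
s=sensors.read_state();print(s["q"],s["tool_pos"])
c=read_camera("wrist");W=wcloud(c);T=tf(W,s);z=W[...,2]
R=Ro.from_rotvec(s["orientation"]).as_matrix();print("yaw y deg",np.degrees(np.arctan2(R[1,1],R[0,1])))
q=T[(np.hypot(T[...,0],T[...,1])<.04)&(z>.094)&(z<.102)];print("cap in tool",len(q),rect(q[:,:2]))
q=W[(np.hypot(T[...,0],T[...,1])<.05)&(z>.058)&(z<.068)];print("jar",len(q),rect(q[:,:2]))
E
```

```text
[-4.36652733e-01  2.04765659e-01  1.68217277e+00 -1.77808173e-05
  1.25584043e+00  1.47267691e+00] [ 0.54853861 -0.19950715  0.08543178]
yaw y deg -109.39621741812176
cap in tool 6507 (array([0.002 , 0.0008]), array([0.0506, 0.0539]), 0.37)
jar 1458 (array([ 0.5494, -0.2   ]), array([0.0575, 0.0575]), 25.54)
```

Scaled: -0.1 rad / 6.2832 = -0.0159.

creep_tool(
  plan=[
    [0.045, 0, 0, 0, 0],
    [0.045, 0, 0, 0, 0],
    [0.045, 0, 0, 0, 0],
    [0.045, 0, 0, 0, 0],
    [0.045, 0, 0, 0, 0],
    [0.045, 0, 0, 0, 0],
    [0.045, 0, 0, 0, -0.008],
    [0.045, 0, 0, 0, -0.0159],
    [0.045, 0, 0, 0, -0.0159],
    [0.045, 0, 0, 0, -0.0159],
    [0.045, 0, 0, 0, -0.0159],
    [0.045, 0, 0, 0, -0.0159],
    [0.045, 0, 0, 0, 0],
  ],
  grip_force=35,
)

```text
t: 10.85
tool_pos: [0.5492, -0.1993, 0.0862]
orientation: [-3.124, -0.33, -0.001]
force: [0.9, 1.7, 0.5]
opening: 0.0538
gripper_force: 35.0
```

```bash
python3 -c "
from m import *
s=sensors.read_state();print(s['q'][5],s['wrist_torque'],s['force'])"
```

```text
0.9237479362883 [ 0.46675328 -0.02844778 -0.03539253] [0.8637329  1.73931649 0.51687744]
```

Scaled: -0.12 rad / 6.2832 = -0.0191.

creep_tool(
  plan=[
    [0.045, 0, 0, 0, -0.0191],
    [0.045, 0, 0, 0, -0.0191],
    [0.045, 0, 0, 0, -0.0191],
    [0.045, 0, 0, 0, -0.0191],
    [0.045, 0, 0, 0, -0.0191],
    [0.045, 0, 0, 0, -0.0191],
    [0.045, 0, 0, 0, -0.0191],
    [0.045, 0, 0, 0, -0.0191],
    [0.045, 0, 0, 0, -0.0191],
    [0.045, 0, 0, 0, -0.0191],
    [0.045, 0, 0, 0, -0.0191],
    [0.045, 0, 0, 0, -0.0191],
    [0.045, 0, 0, 0, -0.0191],
    [0.045, 0, 0, 0, -0.0191],
    [0.045, 0, 0, 0, -0.0191],
    [0.045, 0, 0, 0, -0.0159],
    [0.045, 0, 0, 0, -0.0127],
    [0.045, 0, 0, 0, 0],
    [0.045, 0, 0, 0, 0],
  ],
)

```text
t: 12.75
tool_pos: [0.5492, -0.1995, 0.0863]
orientation: [1.446, 2.789, 0.001]
force: [0.4, 2.8, 2.2]
opening: 0.0535
gripper_force: 35.0
```

```bash
python3 - <<'E'
from m import *
s=sensors.read_state();print(s["q"][5],s["tool_pos"],s['wrist_torque'],s['force'])
c=read_camera("wrist");W=wcloud(c);T=tf(W,s);z=W[...,2]
R=Ro.from_rotvec(s["orientation"]).as_matrix();print("yaw y deg",np.degrees(np.arctan2(R[1,1],R[0,1])))
q=W[(np.hypot(T[...,0],T[...,1])<.05)&(z>.058)&(z<.068)];print("jar",len(q),rect(q[:,:2]),np.median(q[:,2]))
q=W[(np.hypot(T[...,0],T[...,1])<.02)&(z>.09)&(z<.105)];print("cap z",np.median(q[:,2]))
cv2.imwrite("pics/w4.png",cv2.resize(cv2.cvtColor(c["image"],cv2.COLOR_RGB2BGR)[150:320,150:370],None,fx=3,fy=3))
E
```

```text
-1.0505875979267638 [ 0.54917896 -0.19952914  0.08627537] [ 0.55064803 -0.30740064 -0.05594043] [0.43728245 2.83556046 2.23884249]
yaw y deg 35.18188952340807
jar 1256 (array([ 0.5405, -0.1858]), array([0.0582, 0.0281]), 31.89) 0.06517519913478623
cap z 0.09807573721732617
```

View pics/w4.png

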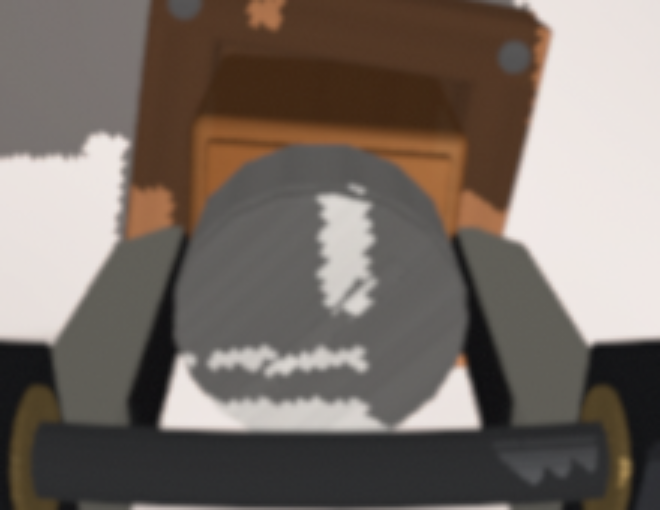

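The crop shows the cap gripped at its flats, with the jar turned about 6° inside the pocket, against its wall. That puts the thread at about 2.41 rad; I add 0.09 for margin, then lift a little as a test.

Scaled: -0.003 m is -0.06, -0.05 rad / 6.2832 = -0.008.

creep_tool(
  plan=[
    [0.045, 0, 0, 0, -0.008],
    [0.045, 0, 0, 0, -0.0064],
    [0.045, 0, 0, 0, 0],
    [0.045, 0, 0, 0, 0],
    [0.045, 0, 0, 0, 0],
    [0.045, 0, 0, -0.06, 0],
    [0.045, 0, 0, -0.06, 0],
    [0.045, 0, 0, 0, 0],
    [0.045, 0, 0, 0, 0],
  ],
)

```text
t: 13.7
tool_pos: [0.549, -0.1998, 0.0923]
orientation: [1.314, 2.853, -0.0]
force: [0.7, 2.1, 0.3]
opening: 0.0536
gripper_force: 35.0
```

```bash
python3 - <<'E'
from m import *
s=sensors.read_state();print(s["tool_pos"],s['force'])
c=read_camera("wrist");W=wcloud(c);T=tf(W,s);z=W[...,2]
q=W[(np.hypot(T[...,0],T[...,1])<.05)&(z>.058)&(z<.078)];print("jar",len(q),rect(q[:,:2]),np.percentile(q[:,2],[10,50,90]))
q=W[(np.hypot(T[...,0],T[...,1])<.02)&(z>.09)&(z<.115)];print("cap z",np.median(q[:,2]))
E
```

```text
[ 0.54898864 -0.19983908  0.09228211] [0.69164856 2.10867464 0.32918517]
jar 1878 (array([ 0.5408, -0.1875]), array([0.0589, 0.0314]), 32.52) [0.06287908 0.06634741 0.07061504]
cap z 0.10405407432673315
```

The cap has risen 6 mm with no load, so the thread is free. I lift the rest.

creep_tool(
  plan=[
    [0.045, 0, 0, -0.1, 0],
    [0.045, 0, 0, -0.2, 0],
    [0.045, 0, 0, -0.2, 0],
    [0.045, 0, 0, -0.2, 0],
    [0.045, 0, 0, -0.1, 0],
    [0.045, 0, 0, 0, 0],
    [0.045, 0, 0, 0, 0],
    [0.045, 0, 0, 0, 0],
  ],
)

```text
t: 14.55
tool_pos: [0.5486, -0.1995, 0.1315]
orientation: [-1.313, -2.853, -0.0]
force: [-0.2, -1.2, -0.8]
opening: 0.0538
gripper_force: 35.0
```

```bash
python3 - <<'E'
from m import *
s=sensors.read_state();print(s["tool_pos"],s['force'])
for n in("wrist","side","scene"):
    c=read_camera(n);W=wcloud(c) if n=="wrist" else cloud(c);T=tf(W,s);z=W[...,2]
    r=np.hypot(T[...,0],T[...,1])
    q=W[(r<.042)&(z>.055)&(z<.0675)];print(n,"jar",len(q),rect(q[:,:2]) if len(q)>5 else "",np.median(q[:,2]))
    q=W[(r<.02)&(z>.125)&(z<.155)];print("cap z",np.median(q[:,2]) if len(q) else "")
    if n=="side": cv2.imwrite("pics/s5.png",cv2.resize(cv2.cvtColor(c["image"],cv2.COLOR_RGB2BGR)[90:240,160:360],None,fx=4,fy=4))
E
```

```text
[ 0.5485971  -0.1995373   0.13151482] [-0.15572677 -1.2157741  -0.81910272]
wrist jar 936 (array([ 0.5437, -0.1894]), array([0.0583, 0.0379]), 31.73) 0.06503360127626404
cap z 0.1433094859671129
side jar 85 (array([ 0.5473, -0.1957]), array([0.0589, 0.0633]), 31.69) 0.06327582009734514
cap z 0.1434060835141935
scene jar 124 (array([ 0.5511, -0.2018]), array([0.0584, 0.0584]), 31.44) 0.06438254949204372
cap z 0.1428861126108288
```

View pics/s5.png

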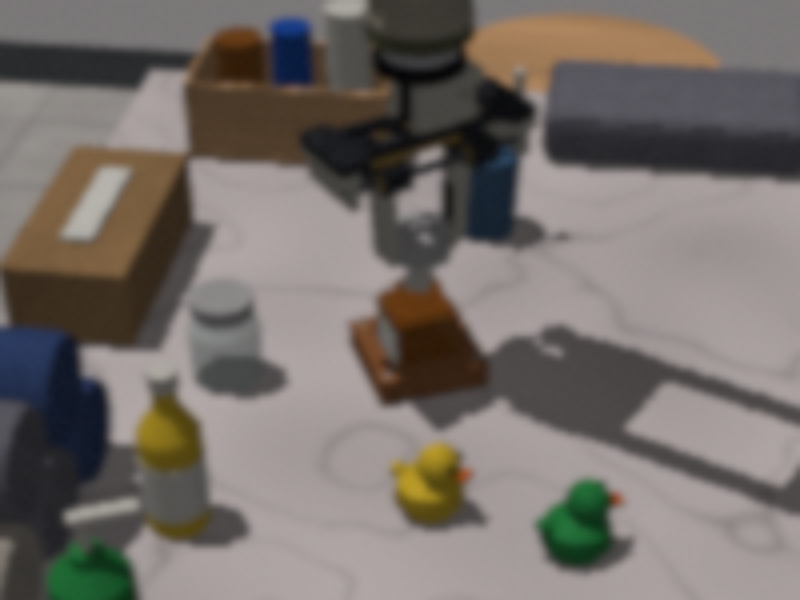

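The side crop shows the open jar seated in the stand at about (420,320) and the cap held level above it at (420,240). The ducks and bottles stand upright around it, undisturbed.

```bash
python3 -c "
from plant import robot
print(robot.close_job())"
```

```text
the job is handed in; nothing more can be done
None
```

I seated the jar in the stand, unscrewed the cap and lifted it off, and handed the job in at about 14.7 s with the cap held level about 2 cm above the open jar; I haven't seen the judge's result.

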